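# Shut off the air unit, draw its filter cartridge and show it to the inspection camera

### The job

Shut off the air at the filter unit: turn the knob until its pointer is in line with the bar-shaped mark on the deck, then slide the hooded lock fully home over the pointer. Only then pull out the filter cartridge (the one whose cap has a pointed end; leave the round-capped plug in its bore) and hold it up to the inspection camera: upright, its window squarely facing the lens, level with the middle of the lens and 16 cm in front of it. Finish while still holding it there in the air, with nothing else carrying it; do not touch the camera or disturb the masking tape and pliers.

Things in the scene. Friction and masses are not known exactly. Their poses are not given: they have to be found in the camera images.
- unit: Air filter unit: fixed aluminium block 180 x 290 x 55 mm (own x, y, z) on the table. Origin: centre of its underside; flat top (the deck) at z = 55 mm. +x is the side away from the robot (yaw within 0.2 rad). On the deck, mm: knob at (-30, -95), lock beyond it in +x, two bores 25 wide, 50 deep at (0, 5) and (0, 95), either may hold the cartridge. Hose stubs reach 40 mm out of the far side.
- knob (a joint): Angle of the black knob, rad, counter-clockwise from above positive, travel -0.5 to 1.7. 0 = pointer in line with the mark (along the unit's +x); wanted within 0.12 of 0. Starts 0.5 to 1.3: turn it clockwise; no stop at the mark. Friction 0.04 N m, stays where left. The mark is a dark raised bar 14 x 3 mm, 34 to 48 mm from the knob's axis; three small dots lie on the open side.
- knob_grip (a point): Point on the knob's vertical axis, 27 mm above the deck. The grip is an upright bar 42 mm long, 14 mm thick, from 8 to 39 mm above the deck; a low pointer (white line, top 13 mm above the deck) sticks out of one end to 32 mm from the axis. The frame turns with the knob: x along the bar to the pointer.
- lock (a joint): Travel of the steel slide lock, m: 0 (back) to 0.035 (fully home, at its stop). It slides along the unit's -x towards the knob. Starts 0 to 0.010; wanted over 0.031. Friction 1.5 N, stays where left. It can be moved at any knob angle and does not itself hold the knob.
- lock_grip (a point): Middle of the lock's upright tab, 27 mm above the deck. Tab: 14 mm (unit x) by 26 mm (unit y), 6 to 40 mm above the deck. The hood reaches 39 mm from this point towards the knob, top 20 mm above the deck. With the lock home this point is 60 mm from the knob's axis. Guide rails 6 mm high run along both sides, their outer faces 42 mm apart.
- cartridge: Filter cartridge, about 0.09 kg. Origin: centre of its underside, z up. Grey stem 22 mm across, z = 0 to 46 mm; flange 34 mm across, 46 to 49 mm, rests on the deck (origin 9 mm above the table); black cap 49 to 87 mm: 22 mm thick in y, x = +17 to -17 mm, then a wedge point to x = -28 mm, on the window's side. Loose in its bore, turned -0.7 to 0.3 rad from the unit; pull straight up 46 mm.
- window (a point): Centre of the cartridge's window: a pale panel 12 x 28 mm with dark ribs on the -x side of the stem, at (-11, 0, 23) mm of the cartridge, looking along its -x, hidden in the bore at first. Same axes as the cartridge.
- blank_plug: Blanking plug in the other bore: same stem and flange, but a round ribbed cap 35 mm across and 26 mm high. Origin: centre of its underside. Leave it in its bore (not moved by over 12 mm).
- cam: Inspection camera on a fixed stand at the left of the table: base 100 x 90 x 10 mm, post, black housing 56 x 60 x 56 mm, its middle 180 mm above the table. Origin: centre of the base's underside. It looks level along its own -y (to the robot's right, yaw within 0.25 rad). Not to be touched.
- lens (a point): Centre of the camera's lens face (tube 42 mm across), 180 mm above the table, 48 mm from the camera's origin along its -y. Same axes as the camera.
- view_point (a point): Empty point 160 mm straight in front of the lens, 180 mm above the table: the window's centre is to be held here, facing the lens. Same axes as the camera.
- masking_roll: Roll of masking tape, 105 mm across, 25 mm high, lying loose between the unit and the camera; origin under its centre. Not to be disturbed (30 mm).
- pliers: Pliers, 55 x 175 x 12 mm, lying loose to the right of the unit; origin under the centre. Not to be disturbed (30 mm).

How it is judged:
On the way, in this order (a step that is already met when the one before it is completed fails the run):
1. the knob's pointer is in line with the mark, the lock not yet over it (value of joint knob between -0.12 and 0.12 rad and value of joint lock below 0.02 m), for 0.2 s.
2. the lock is fully home over the pointer, the knob still on the mark (value of joint knob between -0.12 and 0.12 rad and value of joint lock above 0.031 m), for 0.2 s.
3. the cartridge is drawn clear of its bore, knob and lock still set (all of step 2 and z of cartridge in the frame of unit above 0.06 m), for 0.2 s.
At the end, for the whole second after the job is handed in: Knob within 0.12 rad of the mark, lock over 31 mm home; cartridge held still by the fingers alone, window centre within 30 mm of the point 160 mm before the lens, facing it within 0.22 rad, upright within 0.15 rad; blanking plug in its bore (all of step 2 and distance between window and view_point below 0.03 m and x of lens in the frame of cartridge below -0.1 m and angle between the x axis of cartridge and the y axis of cam, either way round below 0.22 rad and angle between cartridge's own z axis and vertical below 0.15 rad and contact force between cartridge and the fingers above 1 N and contact force between cartridge and unit below 0.1 N and contact force between cartridge and cam below 0.1 N and contact force between cartridge and blank_plug below 0.1 N and contact force between cartridge and masking_roll below 0.1 N and linear speed of cartridge below 0.03 m/s and distance of blank_plug from where it was at the start of the episode below 0.012 m); the arm keeps its last pose, push and grip.
It fails at once if the cartridge is lifted before the knob is on the mark and the lock home (z of cartridge in the frame of unit above 0.03 m and (value of joint lock below 0.031 m or value of joint knob above 0.12 rad or value of joint knob below -0.12 rad)).
It fails at once if the blanking plug is disturbed (distance of blank_plug from where it was at the start of the episode above 0.012 m).
It fails at once if the camera is touched (contact force between cam and the arm above 1 N or contact force between cam and the fingers above 1 N or contact force between cam and cartridge above 1 N).
It fails at once if the masking tape or the pliers are disturbed (distance of any of masking_roll, pliers from where it was at the start of the episode above 0.03 m).
It also fails if it takes over 48 s, if anything falls off the work surface, if the arm or the gripper's body presses on something with over 40 N, if the wrist force passes 120 N, or if a joint passes its speed limit or range.

### The arm

A 7-joint arm with a two-finger parallel gripper is mounted at the origin on a cart in front of the work surface, level with it; the furniture and walls round the work are solid. World frame = base frame: x ahead of the robot, y to its left, z up, the work surface at z = 0. Lengths are in m, angles in rad, forces in N, time in s.
With the tool pointing down it reaches from about 0.4 to 0.85 m from the base axis. Payload 10.4 kg.
Tool frame: the origin (TCP) lies midway between the tips of the shut fingers; the grasp point (between the pads) lies 19 mm behind it; z points along the fingers, y is the line along which they close (so a half turn about z gives the same grasp; the last joint's range is limited). The gripper opens to 87 mm and grips with 3 to 60 N. Pads are 19 mm wide; open, the fingers measure 117 mm over their backs; the gripper's body (75 mm by 190 mm) begins 51 mm behind the grasp point.
Start: joints at [-1.241, 0.332, -0.065, 1.46, 0.022, 1.35, -0.088], TCP at [0.216, 0.587, 0.223] pointing down, gripper open.
Joint ranges: [-2.6, 2.6], [-0.5, 2.12], [-1.47, 1.34], [0.16, 2.42], [-1.27, 4.41], [0.06, 2.06], [-2.6, 2.6]. Speed limits (rad/s): [2.22, 2.22, 2.79, 2.79, 3.14, 3.14, 3.14].

### API

Orientations are given as a unit quaternion [x, y, z, w].
In Python, from bench import r gives the robot as it stands.
- The arm moves only by the tool apply_moves, never from a script. Its argument "steps" is a list of rows, each a list of 7 numbers: the turn, a rotation vector about the tool's x, y, z in rad, then the shift along the tool's x, y, z in mm, then the opening, from -1 (shut) to 1 (fully open). In form: [[ax, ay, az, x, y, z, claw], ...]. A call has 1 to 20 rows; each row is the pose to reach, as a shift and turn from the pose commanded when the call began, along the tool's axes at that moment; what a row does not reach only later rows make up. A row lasts 1/12 s, in which the tool goes at most 41.7 mm and 7.16 degrees, less where a joint would pass 70% of its speed; a pose out of reach is approached as far as the arm can. A call with a gripper value outside its range is refused whole. The fingers move at their own pace and stop on an object; "force" is the grip in N (left out, the last holds). Time passes only in rows, so rows that repeat a pose let the fingers close. It gives the time, the measured TCP pose, the force, the opening and the grip force at its end, in the units of the state.
- r.read_state(): the state, without advancing time (a new reading comes with each control period).
- r.camera(name): name is "side" or "top" or "wrist"; returns a dict with "pixels" (384x512x3 uint8, red, green, blue), "z_map" (384x512 float32, m along the optical axis (not along the pixel's ray), 0 where there is no reading), "fovy" (degrees; the focal length in pixels is half the picture's height over the tangent of half this angle, whatever the lens; pixels are square), "cx", "cy" (the principal point, pixels), "position" and "orientation" of the camera in the world. Camera axes: x right, y down, z forward; pixel columns grow to the right and rows downward; lengths in m; the calibration is good to about 2 mm. A picture is of the moment at which its call begins.
- r.close_job(): hands the job in; it is judged then, once.
The state is a dict: "time": time; "joint_positions": joint angles; "joint_vel": joint speeds; "joint_torque": joint torques, N m; "ee_pos": TCP position; "eef_rot": TCP orientation; "ft_force": force on the tool from outside, world axes, zero at the start; "torque": the same for the moment, N m; "width": finger opening in m; "grip_force": force on a finger pad.
Only numpy, scipy, OpenCV 4.12 (cv2) and the standard library are available. Lean on these libraries where they do the work, as an engineer would, in place of code of your own. Each camera call takes 0.05 s, during which the arm holds its last target. There are 200 camera calls.

## Working session

There is one attempt and no reset: what is moved stays moved. The work goes in short steps, Python scripts to look and compute and a tool call to move; the robot and the scene stay as the last step left them, time stands still between calls to the robot, and variables do not carry over. Pictures are saved under pics/ and viewed, at most 10 in all, crops included, and the job is handed in when it is done.

Besides the shell and the picture viewer there is one more tool, called after "Call:" by a JSON object that holds its "api" and its "payload", one argument or row to a line. apply_moves: Moves the arm, as the interface text tells. Its arguments: {"type":"object","properties":{"steps":{"type":"array","items":{"type":"array","items":{"type":"number"}}},"force":{"type":"number"}},"required":["steps"]}

```bash
mkdir -p pics; cat > h.py <<'E'
import numpy as np, cv2
from scipy.spatial.transform import Rotation as R
from bench import r
def cloud(c):
    z=c["z_map"]; H,W=z.shape; f=H/2/np.tan(np.radians(c["fovy"])/2)
    v,u=np.mgrid[:H,:W]
    P=np.stack([(u-c["cx"])/f*z,(v-c["cy"])/f*z,z],-1)
    P=P@R.from_quat(c["orientation"]).as_matrix().T+np.array(c["position"])
    P[z==0]=np.nan
    return P
def save(n,c,name): 
    cv2.imwrite(f"pics/{name}.png",c["pixels"][:,:,::-1]); np.savez(f"{name}.npz",P=cloud(c),I=c["pixels"])
E
python3 - <<'E'
from h import *
s=r.read_state(); print(s)
ims=[]
for n in ["top","side"]:
    c=r.camera(n); save(n,c,n+"0"); print(n,c["fovy"],c["position"],c["orientation"]); ims.append(c["pixels"][:,:,::-1])
E
```

```text
{'time': 0.0, 'joint_positions': array([-1.24057133,  0.33283895, -0.06471586,  1.46090882,  0.02158954,
        1.34988377, -0.08852264]), 'joint_vel': array([-2.21433101e-04, -1.29662563e-03,  1.30090298e-03,  6.87482598e-05,
       -3.93828498e-04, -4.51035497e-04,  1.03236705e-03]), 'joint_torque': array([-1.53193005e-04, -6.23250532e+01,  2.46937521e-02, -3.89889979e+01,
       -6.13358058e-02,  3.97252408e-02,  1.81412051e-04]), 'ee_pos': array([0.21583395, 0.58615844, 0.22179004]), 'eef_rot': array([ 1.75493751e-01,  9.84480316e-01, -6.65141478e-04, -9.51702260e-05]), 'ft_force': array([-0.08324689,  0.06754639,  0.28474765]), 'torque': array([ 0.07158614, -0.01816731,  0.00694803]), 'grip_force': 0.0, 'width': 0.08660342813459965}
top 52.32387374125072 [ 0.434706   -0.00713176  1.31029615] [-0.69562484  0.71537865 -0.05159006  0.0409626 ]
side 51.43486483480892 [ 0.41604012 -1.08841797  0.62146338] [ 0.84073948 -0.0642347   0.0324635  -0.53663502]
```

View pics/top0.png

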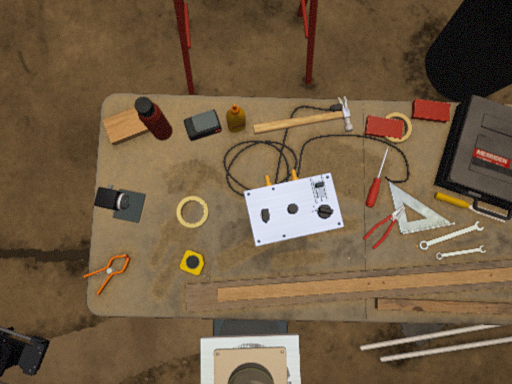

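View pics/side0.png

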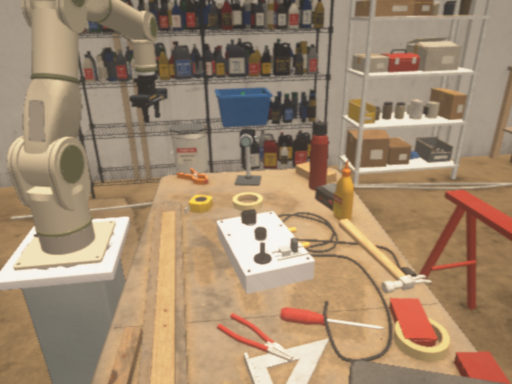

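The top view shows the unit centred near (295,208), with the cartridge cap (pointed end) at (265,215), the plug at (292,209), the knob at (325,212) and the lock tab at (320,190). The camera is at (115,200) and the tape roll at (192,211). In the side view the lens faces the unit.

```bash
cat > m0.py <<'E'
from h import *
d=np.load("top0.npz");P,I=d["P"],d["I"].astype(int)
x,y,z=P[...,0],P[...,1],P[...,2]
m=(abs(z-.055)<.008)&(I.min(-1)>130)
n,l,st,ce=cv2.connectedComponentsWithStats(m.astype(np.uint8)); k=1+np.argmax(st[1:,4]); 
pts=P[l==k]; rect=cv2.minAreaRect((pts[:,:2]*1000).astype(np.float32)); print("rect",rect,np.median(pts[:,2]))
box=cv2.boxPoints(rect)/1000
e=max([(box[(i+1)%4]-box[i]) for i in range(4)],key=np.linalg.norm); ey=e/np.linalg.norm(e); ey*=np.sign(ey[1]); yaw=np.arctan2(-ey[0],ey[1]); c=np.array(rect[0])/1000
print("yaw",yaw); T=R.from_euler("z",yaw).as_matrix()[:2,:2]
for n,q in dict(knob=(-.03,-.095),lockhome=(.03,-.095),b1=(0,.005),b2=(0,.095)).items(): print(n,c+T@np.array(q))
# things above the deck in unit frame
L=(P[...,:2]-c)@T; L3=np.dstack([L,z])
ins=(abs(L[...,0])<.1)&(abs(L[...,1])<.15)&(z>.066)
n,l,st,ce=cv2.connectedComponentsWithStats(ins.astype(np.uint8))
for k in range(1,n):
    if st[k,4]>5: q=L3[l==k]; print(st[k],"min",q.min(0).round(3),"max",q.max(0).round(3),"mean",q.mean(0).round(3))
# camera
cm=(y>.35)&(y<.7)&(x>.25)&(x<.6)&(z>.13)&(z<.3)
q=P[cm]; print("cam",len(q),q.min(0),q.max(0)); 
q=q[abs(q[:,2]-.208)<.006]; print(cv2.minAreaRect((q[:,:2]*1000).astype(np.float32)))
bm=(y>.3)&(y<.7)&(x>.25)&(x<.6)&(abs(z-.01)<.006)&(I.max(-1)<110)
bm=cv2.morphologyEx(bm.astype(np.uint8),cv2.MORPH_OPEN,np.ones((5,5)))>0
q=P[bm]; print("base",cv2.minAreaRect((q[:,:2]*1000).astype(np.float32)))
E
python3 m0.py; python3 -c "
import cv2;a=cv2.imread('pics/top0.png');b=cv2.resize(a[160:250,235:355],None,fx=6,fy=6,interpolation=2);cv2.imwrite('pics/crop0.png',b)"
```

```text
rect ((554.0372924804688, -151.01983642578125), (180.23092651367188, 291.03741455078125), 10.77653980255127) 0.054707218045371264
yaw 0.18808632
knob [ 0.54232941 -0.24995378]
lockhome [ 0.60127124 -0.23873502]
b1 [ 0.5531024  -0.14610802]
b2 [ 0.53627426 -0.05769527]
[315 181  10   7  48] min [ 0.048 -0.107  0.067] max [ 0.062 -0.08   0.098] mean [ 0.054 -0.092  0.09 ]
[317 188   9  10  63] min [ 0.017 -0.106  0.066] max [ 0.042 -0.082  0.079] mean [ 0.029 -0.093  0.074]
[287 203  12  11  93] min [-0.017 -0.011  0.068] max [0.015 0.022 0.089] mean [-0.001  0.006  0.082]
[316 207  18   7  78] min [-0.043 -0.115  0.067] max [-0.018 -0.067  0.097] mean [-0.03  -0.091  0.088]
[261 208   9  15  96] min [-0.027  0.083  0.069] max [0.017 0.108 0.102] mean [-0.004  0.096  0.095]
cam 476 [0.55198878 0.35010903 0.16057736] [0.59990074 0.43114709 0.21499529]
((576.6397705078125, 392.1206359863281), (77.84868621826172, 45.98391342163086), 89.21287536621094)
base ((571.1370849609375, 395.9659423828125), (89.61224365234375, 73.06714630126953), 77.12230682373047)
```

View pics/crop0.png

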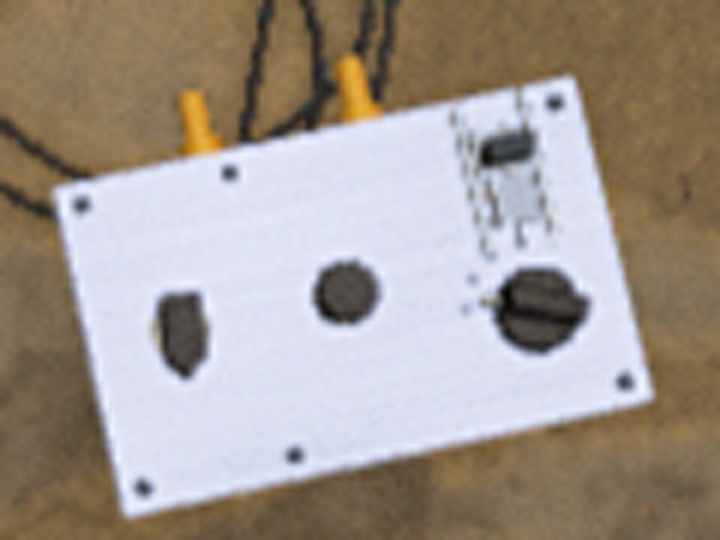

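Unit pose matches the stated sizes (180×290, deck 55 mm). The bore nearer the camera holds the cartridge, its wedge pointing about world -x. The knob's white pointer is on the left, roughly along unit +y.

```bash
cat >> h.py <<'E'
C=np.array([.5540,-.1510]); YAW=.188
def u2w(x,y,z=0): 
    return np.r_[C+R.from_euler("z",YAW).as_matrix()[:2,:2]@[x,y],z+.055]
def tool(a): return R.from_matrix(np.column_stack([[-np.sin(a),np.cos(a),0],[np.cos(a),np.sin(a),0],[0,0,-1]]))
def row(p,a):
    s=r.read_state(); R0=R.from_quat(s["eef_rot"])
    v=(R0.inv()*tool(a)).as_rotvec(); t=R0.inv().apply(np.array(p)-s["ee_pos"])*1000
    return np.r_[v.round(3),t.round(1)].tolist()
E
python3 - <<'E'
from h import *
print(row([.45,.15,.27],.4)); k=u2w(-.03,-.095); print(k,row([k[0],k[1],.25],-.17))
d=np.load("top0.npz");P=d["P"];x,y,z=np.moveaxis(P,-1,0)
q=P[(y>.35)&(y<.6)&(x>.45)&(x<.7)&(z>.15)]
for lo,hi in((.15,.17),(.17,.19),(.19,.203),(.203,.213),(.213,.3)):
    s=q[(q[:,2]>lo)&(q[:,2]<hi)]; print(lo,len(s), s.min(0) if len(s) else'',s.max(0) if len(s) else'',cv2.minAreaRect((s[:,:2]*1000).astype(np.float32)) if len(s)>4 else '')
E
```

```text
[-0.001, 0.001, 0.818, -370.5, -328.5, -47.8]
[ 0.54228358 -0.24993293  0.055     ] [-0.001, 0.001, 1.388, -595.2, -671.9, -27.3]
0.15 6 [0.55198878 0.35070389 0.16057736] [0.6044431  0.38084078 0.16651128] ((574.6370239257812, 360.6348876953125), (25.784420013427734, 54.489505767822266), 73.22737884521484)
0.17 51 [0.55249158 0.35107624 0.1718146 ] [0.62586351 0.41775737 0.18986122] ((585.2479858398438, 376.86639404296875), (64.74249267578125, 69.6082763671875), 73.57605743408203)
0.19 106 [0.55389901 0.35010903 0.19004907] [0.62237702 0.4217424  0.20277507] ((578.8203735351562, 378.12091064453125), (66.24937438964844, 65.99592590332031), 66.2083969116211)
0.203 417 [0.55342771 0.3551225  0.20301285] [0.6178951  0.43114709 0.21269887] ((583.3148803710938, 390.7412109375), (74.78984069824219, 55.833290100097656), 76.3640365600586)
0.213 3 [0.56981597 0.3666426  0.21370902] [0.60074434 0.40803945 0.21499529]
```

Call:
{"api": "apply_moves", "payload": {
  "steps": [
    [0, 0, 0.818, -370, -328, -48, -0.08],
    [0, 0, 0.818, -370, -328, -48, -0.08],
    [0, 0, 0.818, -370, -328, -48, -0.08],
    [0, 0, 0.818, -370, -328, -48, -0.08],
    [0, 0, 0.818, -370, -328, -48, -0.08],
    [0, 0, 0.818, -370, -328, -48, -0.08],
    [0, 0, 0.818, -370, -328, -48, -0.08],
    [0, 0, 0.818, -370, -328, -48, -0.08],
    [0, 0, 0.818, -370, -328, -48, -0.08],
    [0, 0, 0.818, -370, -328, -48, -0.08],
    [0, 0, 1.388, -595, -672, -27, -0.08],
    [0, 0, 1.388, -595, -672, -27, -0.08],
    [0, 0, 1.388, -595, -672, -27, -0.08],
    [0, 0, 1.388, -595, -672, -27, -0.08],
    [0, 0, 1.388, -595, -672, -27, -0.08],
    [0, 0, 1.388, -595, -672, -27, -0.08],
    [0, 0, 1.388, -595, -672, -27, -0.08],
    [0, 0, 1.388, -595, -672, -27, -0.08],
    [0, 0, 1.388, -595, -672, -27, -0.08],
    [0, 0, 1.388, -595, -672, -27, -0.08]
  ],
  "force": 20
}}

```text
time: 1.77
ee_pos: [0.523, -0.1823, 0.2515]
eef_rot: [0.764, 0.645, 0.0, 0.0]
ft_force: [1.1, 0.6, -0.3]
width: 0.0401
grip_force: 0.0
```

```bash
python3 - <<'E'
from h import *
k=u2w(-.03,-.095); print(row([k[0],k[1],.25],-.17))
s=r.read_state(); print(s["time"],s["ee_pos"],s["width"],s["joint_positions"])
c=r.camera("top"); save("top",c,"top1"); c=r.camera("wrist"); save("wrist",c,"w1"); print(c["position"])
E
```

```text
[0.001, -0.0, 0.001, -63.5, 30.4, 1.5]
1.7667 [ 0.52304003 -0.18225666  0.25150666] 0.04007616481648867 [-0.40942139  0.18113305  0.75886109  1.64368898 -0.12729446  1.36692787
  0.1976792 ]
[ 0.53642779 -0.11793628  0.41285173]
```

View pics/w1.png

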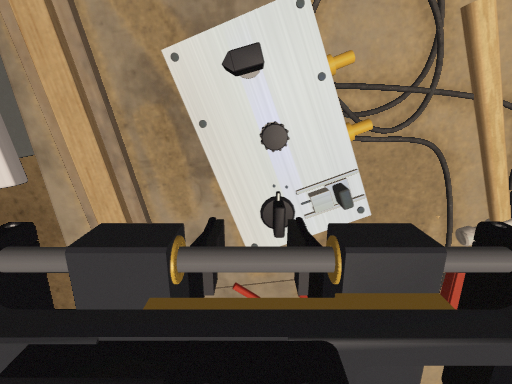

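The wrist view from about 0.4 m shows the knob at (278,215) with its pointer up at (279,193). The cartridge cap is at (243,60) with its wedge to the left, the plug at (274,136) and the lock tab at (344,196).

```bash
cat > m1.py <<'E'
from h import *
import sys
d=np.load(sys.argv[1]+".npz");P,I=d["P"],d["I"].astype(int); z=P[...,2]
L=(P[...,:2]-C)@R.from_euler("z",YAW).as_matrix()[:2,:2]
def show(n,cx,cy,rad,zlo,zhi,extra=True):
    m=(np.hypot(L[...,0]-cx,L[...,1]-cy)<rad)&(z>zlo)&(z<zhi)&extra
    q=L[m]*1000
    if len(q)<6: print(n,len(q));return
    w,V=np.linalg.eigh(np.cov(q.T)); v=V[:,1]
    print(n,len(q),"rect",[np.round(t,1) for t in cv2.minAreaRect(q.astype(np.float32))],"pca",round(np.arctan2(v[1],v[0]),3),"z",np.nanmedian(z[m]).round(4))
show("knobbar",-.03,-.095,.03,.085,.1)
show("pointer white",-.03,-.095,.034,.06,.075,I.min(-1)>150)
show("lock",.05,-.095,.035,.09,.1)
show("plug",0,.005,.03,.074,.09)
show("cap",0,.095,.04,.09,.102)
m=(abs(z-.055)<.004)&(I.min(-1)>130); n,l,st,ce=cv2.connectedComponentsWithStats(m.astype(np.uint8)); q=P[l==1+np.argmax(st[1:,4])]
print("deck",cv2.minAreaRect((q[:,:2]*1000).astype(np.float32)))
E
python3 m1.py w1
```

```text
knobbar 376 rect [array([-29.4, -97.9]), array([41.9, 13.9]), np.float64(69.8)] pca 1.209 z 0.0938
pointer white 13 rect [array([-14. , -89.8]), array([ 8.5, 41.8]), np.float64(18.9)] pca 1.912 z 0.0682
lock 243 rect [array([ 56.2, -98. ]), array([25.7, 13.9]), np.float64(89.2)] pca 1.54 z 0.0948
plug 635 rect [array([0.4, 1.6]), array([33.6, 33.7]), np.float64(77.6)] pca 2.316 z 0.084
cap 871 rect [array([-4.3, 92.2]), array([22.6, 44. ]), np.float64(83.4)] pca 3.035 z 0.0959
deck ((555.1743774414062, -154.1450958251953), (180.6068572998047, 290.54595947265625), 10.718177795410156)
```

Call:
{"api": "apply_moves", "payload": {
  "steps": [
    [0, 0, 0, -63, 30, 1, -0.08],
    [0, 0, 0, -63, 30, 1, -0.08],
    [0, 0, 0, -63, 30, 1, -0.08]
  ]
}}

```text
time: 2.12
ee_pos: [0.5411, -0.2528, 0.2498]
eef_rot: [0.766, 0.642, -0.002, 0.001]
ft_force: [-0.6, -0.0, -0.0]
width: 0.0402
grip_force: 0.0
```

```bash
sed -i 's/C=np.array(\[.5540,-.1510\])/C=np.array([.5546,-.1525])/' h.py; python3 -c "
from h import *
k=u2w(-.03,-.095); print(row([k[0],k[1],.067],-.173), row([k[0],k[1],.067],-1.383))"
```

```text
[-0.001, 0.003, -0.002, 2.2, 1.7, 182.8] [0.001, 0.003, 1.208, 2.2, 1.7, 182.8]
```

Call:
{"api": "apply_moves", "payload": {
  "steps": [
    [0, 0, 0, 2, 2, 40, -0.08],
    [0, 0, 0, 2, 2, 80, -0.08],
    [0, 0, 0, 2, 2, 120, -0.08],
    [0, 0, 0, 2, 2, 150, -0.08],
    [0, 0, 0, 2, 2, 170, -0.08],
    [0, 0, 0, 2, 2, 183, -0.08],
    [0, 0, 0, 2, 2, 183, -0.08],
    [0, 0, 0, 2, 2, 183, -1],
    [0, 0, 0, 2, 2, 183, -1],
    [0, 0, 0, 2, 2, 183, -1],
    [0, 0, 0, 2, 2, 183, -1],
    [0, 0, 0, 2, 2, 183, -1]
  ],
  "force": 20
}}

```text
time: 3.12
ee_pos: [0.5442, -0.2458, 0.0683]
eef_rot: [0.765, 0.645, 0.0, -0.0]
ft_force: [-17.7, 4.2, 13.9]
width: 0.0146
grip_force: 9.1
```

```bash
python3 -c "
from h import *
s=r.read_state(); print({k:np.round(s[k],4) for k in s})
c=r.camera('wrist'); save('w',c,'w2'); c=r.camera('top'); save('w',c,'top2');
s=r.read_state(); print({k:np.round(s[k],4) for k in s if k in('ee_pos','ft_force','torque','joint_vel','width','grip_force')})
k=u2w(-.03,-.095); print(k,row([k[0],k[1],.072],-1.383))
"; python3 m1.py top2;python3 m1.py w2
```

```text
{'time': np.float64(3.1167), 'joint_positions': array([-0.2109,  0.4812,  0.7092,  1.74  , -0.355 ,  1.0523,  0.451 ]), 'joint_vel': array([ 0.0028, -0.0004,  0.0048,  0.0208,  0.0185,  0.0519, -0.0004]), 'joint_torque': array([  0.0611, -52.7831,  11.8726, -35.437 ,  -1.2037,  -3.4913,
         0.0534]), 'ee_pos': array([ 0.5442, -0.2458,  0.0683]), 'eef_rot': array([ 7.646e-01,  6.445e-01,  3.000e-04, -0.000e+00]), 'ft_force': array([-17.6646,   4.1932,  13.9356]), 'torque': array([ 0.9097,  4.0588, -0.0795]), 'grip_force': np.float64(9.0747), 'width': np.float64(0.0146)}
{'joint_vel': array([-0.0011, -0.    ,  0.0002,  0.001 , -0.0014,  0.0011,  0.0015]), 'ee_pos': array([ 0.5437, -0.2458,  0.0683]), 'ft_force': array([-5.3967,  1.5692,  7.8857]), 'torque': array([ 0.4415,  1.3374, -0.0746]), 'grip_force': np.float64(20.001), 'width': np.float64(0.0136)}
[ 0.54288358 -0.25143293  0.055     ] [-0.001, -0.0, 1.213, -5.7, 0.1, -3.7]
knobbar 0
pointer white 1
lock 16 rect [array([ 55. , -84.4]), array([ 9.9, 12.9]), np.float64(72.8)] pca 2.862 z 0.0943
plug 88 rect [array([-1.1,  7.1]), array([32.6, 29.9]), np.float64(65.8)] pca 1.166 z 0.083
cap 89 rect [array([-4.6, 97.6]), array([21.5, 40.8]), np.float64(82.9)] pca 2.998 z 0.096
deck ((547.5018920898438, -117.83924102783203), (179.90811157226562, 223.45309448242188), 10.908353805541992)
knobbar 1542 rect [array([-32.9, -92.9]), array([43.3, 33.6]), np.float64(51.8)] pca 1.191 z 0.0937
pointer white 48 rect [array([-16.2, -84. ]), array([ 9.2, 32.7]), np.float64(18.8)] pca 1.84 z 0.0687
lock 1297 rect [array([ 55.5, -96.4]), array([26.3, 13.8]), np.float64(89.3)] pca 1.555 z 0.0948
plug 3822 rect [array([0.2, 3.3]), array([34.5, 34.2]), np.float64(50.1)] pca 1.419 z 0.0839
cap 0
deck ((549.414306640625, -182.24014282226562), (141.7433624267578, 221.2827606201172), 80.27030944824219)
```

View pics/w2.png

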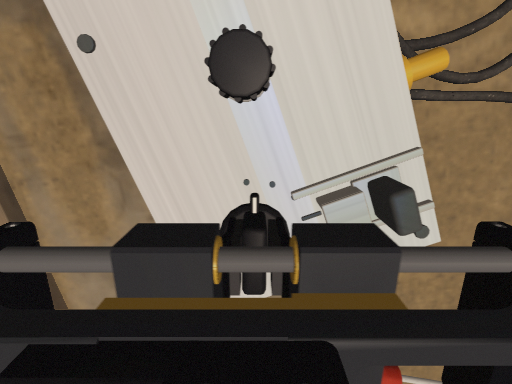

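Call:
{"api": "apply_moves", "payload": {
  "steps": [
    [0, 0, 0.1, 0, 0, -1, -1],
    [0, 0, 0.2, 0, 0, -1, -1],
    [0, 0, 0.3, -1, 0, -1, -1],
    [0, 0, 0.4, -1, 0, -1, -1],
    [0, 0, 0.5, -1, 0, -1, -1],
    [0, 0, 0.6, -2, 0, -1, -1],
    [0, 0, 0.7, -2, 0, -1, -1],
    [0, 0, 0.8, -2, 0, -1, -1],
    [0, 0, 0.9, -3, 0, -1, -1],
    [0, 0, 1.0, -3, 0, -1, -1],
    [0, 0, 1.1, -3, 0, -1, -1],
    [0, 0, 1.21, -3, 0, -1, -1],
    [0, 0, 1.21, -3, 0, -1, -1],
    [0, 0, 1.21, -3, 0, -1, -1],
    [0, 0, 1.21, -3, 0, -1, -1]
  ],
  "force": 25
}}

```text
time: 4.47
ee_pos: [0.5486, -0.2512, 0.0689]
eef_rot: [0.995, 0.096, 0.004, 0.004]
ft_force: [26.7, -17.2, -28.9]
width: 0.0138
grip_force: 25.0
```

```bash
python3 -c "
from h import *
c=r.camera('wrist'); save('w',c,'w3')
k=u2w(-.03,-.095); print(k,row([k[0],k[1],.067],-1.383)); l=u2w(.075,-.095); print(row([l[0],l[1],.067],-1.383))
"; python3 m1.py w3
```

```text
[ 0.54288358 -0.25143293  0.055     ] [0.009, -0.008, 0.004, -5.6, -0.8, 1.8]
[0.009, -0.008, 0.004, 99.4, -0.4, 2.7]
knobbar 1536 rect [array([-27.9, -92. ]), array([32.8, 41.7]), np.float64(74.6)] pca -3.115 z 0.0936
pointer white 48 rect [array([ -3.7, -96.8]), array([9.8, 1.3]), np.float64(0.2)] pca -3.139 z 0.0689
lock 1609 rect [array([ 55.9, -96.9]), array([13.8, 25.7]), np.float64(0.2)] pca 1.571 z 0.0948
plug 3082 rect [array([0.2, 3.1]), array([34.5, 35.5]), np.float64(20.9)] pca 1.914 z 0.0837
cap 0
deck ((586.1524658203125, -182.05599975585938), (129.78338623046875, 224.5292510986328), 10.669754028320312)
```

View pics/w3.png

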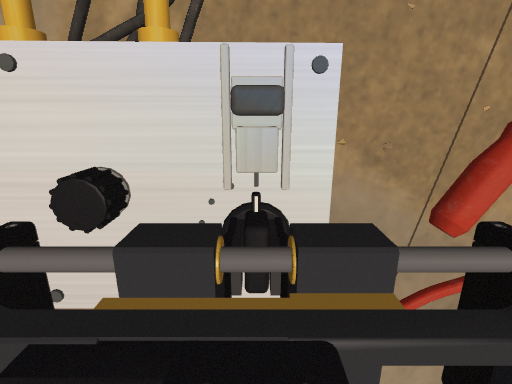

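The knob's white pointer at (256,205) lies in line with the mark at (256,180), measured at about 0 rad.

Call:
{"api": "apply_moves", "payload": {
  "steps": [
    [0, 0, 0, 0, 0, 0, -0.2],
    [0, 0, 0, 0, 0, 0, -0.2],
    [0, 0, 0, 0, 0, 0, -0.2],
    [0, 0, 0, 0, 0, -25, -0.2],
    [0, 0, 0, 0, 0, -55, -0.2],
    [0, 0, 0, 30, 0, -60, -1],
    [0, 0, 0, 70, 0, -60, -1],
    [0, 0, 0, 112, 0, -60, -1],
    [0, 0, 0, 112, 0, -60, -1],
    [0, 0, 0, 112, 0, -60, -1],
    [0, 0, 0, 112, 0, -30, -1],
    [0, 0, 0, 112, 0, 0, -1],
    [0, 0, 0, 112, 0, 0, -1],
    [0, 0, 0, 112, 0, 0, -1]
  ]
}}

```text
time: 5.68
ee_pos: [0.6521, -0.2276, 0.068]
eef_rot: [0.996, 0.095, -0.001, -0.001]
ft_force: [0.3, -0.8, 2.1]
width: 0.0003
grip_force: 0.0
```

```bash
python3 -c "
from h import *
c=r.camera('wrist'); save('w',c,'w4');s=r.read_state()
print(R.from_euler('z',-YAW).apply(s['ee_pos']-np.r_[C,.055]),s['width'],s['ft_force']);l=u2w(.0465,-.095); print(row([l[0],l[1],.069],-1.383))
"; python3 m1.py w4
```

```text
[ 0.08270851 -0.09275883  0.01474568] 8.553653190557659e-05 [0.17042804 0.01767619 1.55431888]
[0.0, 0.0, 0.002, -36.2, 2.2, 0.7]
knobbar 0
pointer white 0
lock 60 rect [array([ 56. , -92.8]), array([10.9,  2.6]), np.float64(88.8)] pca 1.573 z 0.0952
plug 0
cap 0
deck ((637.433349609375, -169.61865234375), (24.970775604248047, 229.21583557128906), 10.753438949584961)
```

Call:
{"api": "apply_moves", "payload": {
  "steps": [
    [0, 0, 0, -6, 2, 0, -1],
    [0, 0, 0, -10, 2, 0, -1],
    [0, 0, 0, -14, 2, 0, -1],
    [0, 0, 0, -18, 2, 0, -1],
    [0, 0, 0, -22, 2, 0, -1],
    [0, 0, 0, -26, 2, 0, -1],
    [0, 0, 0, -30, 2, 0, -1],
    [0, 0, 0, -33, 2, 0, -1],
    [0, 0, 0, -35, 2, 0, -1],
    [0, 0, 0, -36, 2, 0, -1],
    [0, 0, 0, -36, 2, 0, -1]
  ]
}}

```text
time: 6.65
ee_pos: [0.6188, -0.2363, 0.0685]
eef_rot: [0.995, 0.095, 0.0, -0.0]
ft_force: [2.0, -0.1, 0.9]
width: 0.0002
grip_force: 0.9
```

```bash
python3 -c "
from h import *
c=r.camera('wrist'); save('w',c,'w5');s=r.read_state()
print(R.from_euler('z',-YAW).apply(s['ee_pos']-np.r_[C,.055]),s['width'],s['ft_force'])
"; python3 m1.py w5
```

```text
[ 0.0474023  -0.0942926   0.01344226] 0.00046205232827043814 [1.83825526 0.37623279 1.05849441]
knobbar 0
pointer white 0
lock 235 rect [array([ 55.8, -94.9]), array([14.9,  8. ]), np.float64(89.9)] pca 1.583 z 0.0941
plug 632 rect [array([12.3,  2.9]), array([31.5, 11.5]), np.float64(85.8)] pca 1.453 z 0.0806
cap 0
deck ((620.9264526367188, -173.9752197265625), (58.915584564208984, 227.3946990966797), 11.027366638183594)
```

Call:
{"api": "apply_moves", "payload": {
  "steps": [
    [0, 0, 0, -2, 0, 0, -1],
    [0, 0, 0, -3, 0, 0, -1],
    [0, 0, 0, -4, 0, 0, -1],
    [0, 0, 0, -5, 0, 0, -1],
    [0, 0, 0, -5, 0, 0, -1],
    [0, 0, 0, -5, 0, 0, -1]
  ]
}}

```text
time: 7.2
ee_pos: [0.6184, -0.2362, 0.0688]
eef_rot: [0.995, 0.097, 0.004, 0.001]
ft_force: [21.8, -3.4, -10.1]
width: 0.0001
grip_force: 10.3
```

```bash
python3 -c "
from h import *
p=u2w(0,.095); print(p, row([.58,-.15,.25],.13))"
```

```text
[ 0.53684502 -0.0591739   0.055     ] [0.008, -0.004, -1.507, -19.7, -91.4, -181.7]
```

Call:
{"api": "apply_moves", "payload": {
  "steps": [
    [0, 0, 0, 12, 0, 0, -1],
    [0, 0, 0, 16, 0, -10, -1],
    [0, 0, 0, 16, 0, -50, -1],
    [0, 0, 0, 16, 0, -90, 0.3],
    [0, 0, -0.12, 0, -30, -120, 0.3],
    [0, 0, -0.24, -20, -60, -150, 0.3],
    [0, 0, -0.36, -20, -91, -182, 0.3],
    [0, 0, -0.48, -20, -91, -182, 0.3],
    [0, 0, -0.6, -20, -91, -182, 0.3],
    [0, 0, -0.72, -20, -91, -182, 0.3],
    [0, 0, -0.84, -20, -91, -182, 0.3],
    [0, 0, -0.96, -20, -91, -182, 0.3],
    [0, 0, -1.08, -20, -91, -182, 0.3],
    [0, 0, -1.2, -20, -91, -182, 0.3],
    [0, 0, -1.32, -20, -91, -182, 0.3],
    [0, 0, -1.44, -20, -91, -182, 0.3],
    [0, 0, -1.5, -20, -91, -182, 0.3],
    [0, 0, -1.5, -20, -91, -182, 0.3]
  ]
}}

```text
time: 8.7
ee_pos: [0.5761, -0.1525, 0.2508]
eef_rot: [0.663, 0.749, -0.0, -0.0]
ft_force: [0.1, -1.3, -0.3]
width: 0.0565
grip_force: 0.0
```

```bash
python3 -c "
from h import *
s=r.read_state();print(s['joint_positions'])
c=r.camera('wrist'); save('w',c,'w6');c=r.camera('top'); save('w',c,'top6')
p=u2w(0,.095); print(p, row([p[0],p[1],.25],1.649))"; python3 m1.py w6; python3 m1.py top6
```

```text
[-0.45486731  0.31155363  0.8016075   1.53486988 -0.2254408   1.39169417
  0.48492632]
[ 0.53684502 -0.0591739   0.055     ] [-0.0, -0.0, -1.532, 97.1, -28.4, 0.7]
knobbar 107 rect [array([-24.7, -90.4]), array([ 3.7, 31.6]), np.float64(85.2)] pca 3.116 z 0.0911
pointer white 36 rect [array([ -2.7, -93.4]), array([15.2, 11.9]), np.float64(86.7)] pca 1.651 z 0.0747
lock 103 rect [array([ 30.5, -89. ]), array([11.7, 14.6]), np.float64(82.9)] pca 2.933 z 0.0945
plug 588 rect [array([0.5, 3.4]), array([34.4, 33.2]), np.float64(83.6)] pca 1.556 z 0.084
cap 778 rect [array([-4.7, 93.6]), array([22. , 43.9]), np.float64(83.9)] pca 3.035 z 0.0959
deck ((550.079345703125, -127.26788330078125), (180.46334838867188, 235.72840881347656), 10.80846881866455)
knobbar 0
pointer white 0
lock 0
plug 0
cap 90 rect [array([-5.6, 97.8]), array([21.6, 44. ]), np.float64(84.8)] pca 3.025 z 0.0957
deck ((541.3391723632812, -83.90172576904297), (179.83917236328125, 154.46621704101562), 10.723642349243164)
```

Call:
{"api": "apply_moves", "payload": {
  "steps": [
    [0, 0, -0.12, 20, -6, 0, 0.3],
    [0, 0, -0.24, 40, -12, 0, 0.3],
    [0, 0, -0.36, 60, -18, 0, 0.3],
    [0, 0, -0.48, 80, -24, 0, 0.3],
    [0, 0, -0.6, 97, -28, 0, 0.3],
    [0, 0, -0.72, 97, -28, 0, 0.3],
    [0, 0, -0.84, 97, -28, 0, 0.3],
    [0, 0, -0.96, 97, -28, 0, 0.3],
    [0, 0, -1.08, 97, -28, 0, 0.3],
    [0, 0, -1.2, 97, -28, 0, 0.3],
    [0, 0, -1.32, 97, -28, 0, 0.3],
    [0, 0, -1.44, 97, -28, 0, 0.3],
    [0, 0, -1.53, 97, -28, 0, 0.3],
    [0, 0, -1.53, 97, -28, 0, 0.3],
    [0, 0, -1.53, 97, -28, 0, 0.3]
  ],
  "force": 30
}}

```text
time: 10.05
ee_pos: [0.5373, -0.0591, 0.2505]
eef_rot: [-0.037, 0.999, -0.0, -0.0]
ft_force: [0.2, -0.5, 0.0]
width: 0.0569
grip_force: 0.0
```

```bash
python3 -c "
from h import *
s=r.read_state();print(s['joint_positions'],s['time'])
c=r.camera('wrist'); save('w',c,'w7')
p=u2w(0,.095); print(p, row([p[0],p[1],.063],1.649))"; python3 m1.py w7
python3 - <<'E'
from h import *
P=np.load("w7.npz")["P"]; z=P[...,2]
m=(z>.2)&(P[...,1]>.3); print(m.sum()); print(np.nanmin(P[...,1]),np.nanmax(P[...,1]))
E
```

```text
[-0.52256332  0.13269355  0.60687191  1.67241539 -0.07716778  1.36089811
  1.74142729] 10.05
[ 0.53684502 -0.0591739   0.055     ] [0.0, -0.0, -0.004, 0.5, -0.1, 187.5]
knobbar 520 rect [array([-30. , -96.1]), array([42. , 14.6]), np.float64(0.3)] pca -3.131 z 0.0936
pointer white 48 rect [array([ -2.3, -96.8]), array([10.8, 22.1]), np.float64(2.7)] pca 1.691 z 0.0746
lock 233 rect [array([ 29.8, -95.8]), array([25.9, 13.9]), np.float64(88.9)] pca 1.535 z 0.0948
plug 602 rect [array([0. , 3.7]), array([33.7, 33.9]), np.float64(79.1)] pca 2.202 z 0.0839
cap 610 rect [array([-5. , 93.3]), array([21.1, 44.5]), np.float64(83.8)] pca 3.028 z 0.096
deck ((555.55712890625, -154.71409606933594), (180.86753845214844, 291.23602294921875), 10.743257522583008)
0
-0.4477229047385945 0.34846449904118926
```

Knob bar measures at about 0 rad and the lock tab is 60 mm from the knob axis, so both are set. Descending to grip the cap.

Call:
{"api": "apply_moves", "payload": {
  "steps": [
    [0, 0, 0, 0, 0, 40, 0.3],
    [0, 0, 0, 0, 0, 80, 0.3],
    [0, 0, 0, 0, 0, 120, 0.3],
    [0, 0, 0, 0, 0, 150, 0.3],
    [0, 0, 0, 0, 0, 170, 0.3],
    [0, 0, 0, 0, 0, 186, 0.3],
    [0, 0, 0, 0, 0, 187, 0.3],
    [0, 0, 0, 0, 0, 187, 0.3],
    [0, 0, 0, 0, 0, 187, -1],
    [0, 0, 0, 0, 0, 187, -1],
    [0, 0, 0, 0, 0, 187, -1],
    [0, 0, 0, 0, 0, 187, -1],
    [0, 0, 0, 0, 0, 187, -1],
    [0, 0, 0, 0, 0, 187, -1]
  ],
  "force": 30
}}

```text
time: 11.27
ee_pos: [0.5376, -0.0588, 0.0638]
eef_rot: [-0.04, 0.999, 0.0, 0.0]
ft_force: [-0.2, -0.5, 0.8]
width: 0.0244
grip_force: 0.4
```

Call:
{"api": "apply_moves", "payload": {
  "steps": [
    [0, 0, 0, 0, 0, 0, -1],
    [0, 0, 0, 0, 0, 0, -1],
    [0, 0, 0, 0, 0, 0, -1],
    [0, 0, 0, 0, 0, -5, -1],
    [0, 0, 0, 0, 0, -12, -1],
    [0, 0, 0, 0, 0, -20, -1],
    [0, 0, 0, 0, 0, -30, -1],
    [0, 0, 0, 0, 0, -40, -1],
    [0, 0, 0, 0, 0, -55, -1],
    [0, 0, 0, 0, 0, -75, -1],
    [0, 0, 0, 0, 0, -95, -1],
    [0, 0, 0, 0, 0, -115, -1],
    [0, 0, 0, 0, 0, -135, -1],
    [0, 0, 0, 0, 0, -148, -1],
    [0, 0, 0, 0, 0, -148, -1],
    [0, 0, 0, 0, 0, -148, -1]
  ],
  "force": 30
}}

```text
time: 12.6
ee_pos: [0.5377, -0.0588, 0.2122]
eef_rot: [-0.04, 0.999, 0.0, 0.001]
ft_force: [-0.2, -0.3, -1.4]
width: 0.0218
grip_force: 30.0
```

```bash
python3 - <<'E'
from h import *
c=r.camera("side"); save("s",c,"side8"); c=r.camera("top"); save("t",c,"top8"); c=r.camera("wrist"); save("w",c,"w8")
for n in ("top0","side0","top8","side8"):
    d=np.load(n+".npz");P=d["P"];x,y,z=np.moveaxis(P,-1,0)
    box=(y>.3)&(y<.55)&(x>.45)&(x<.75)
    for nm,lo,hi in(("top",.203,.213),("mid",.155,.203),("base",.006,.016)):
        q=P[box&(z>lo)&(z<hi)]
        if len(q)>8: print(n,nm,len(q),q.min(0).round(3),q.max(0).round(3),[np.round(t,1) for t in cv2.minAreaRect((q[:,:2]*1000).astype(np.float32))])
a=cv2.imread("pics/side0.png")[120:195,210:290]; b=cv2.imread("pics/top0.png")[175:235,85:155]
h=lambda t:cv2.resize(t,(400,int(400*t.shape[0]/t.shape[1])),interpolation=2)
a,b=h(a),h(b);H=max(a.shape[0],b.shape[0]); out=np.zeros((H,800,3),np.uint8); out[:a.shape[0],:400]=a; out[:b.shape[0],400:]=b
cv2.imwrite("pics/cam.png",out)
E
python3 m1.py w8
```

```text
top0 top 419 [0.553 0.346 0.203] [0.618 0.431 0.213] [array([582.4, 387. ]), array([82.5, 55.8]), np.float64(76.4)]
top0 mid 214 [0.552 0.343 0.161] [0.626 0.422 0.203] [array([583.2, 377.3]), array([68.8, 70.5]), np.float64(69.8)]
top0 base 670 [0.452 0.303 0.006] [0.75  0.511 0.016] [array([597.9, 402.8]), array([207.5, 295.9]), np.float64(87.2)]
side0 top 74 [0.556 0.354 0.203] [0.615 0.428 0.209] [array([586.9, 389.6]), array([67.7, 53.4]), np.float64(74.5)]
side0 mid 204 [0.553 0.331 0.155] [0.627 0.415 0.203] [array([594.1, 368.5]), array([90.8, 52.8]), np.float64(31.8)]
side0 base 209 [0.528 0.333 0.006] [0.64  0.439 0.014] [array([584.6, 387. ]), array([98.9, 99.9]), np.float64(77.3)]
top8 top 414 [0.553 0.347 0.203] [0.615 0.431 0.213] [array([582.3, 386.9]), array([83.1, 55.6]), np.float64(76.1)]
top8 mid 219 [0.552 0.343 0.157] [0.626 0.429 0.203] [array([588.3, 383. ]), array([80. , 69.5]), np.float64(77.2)]
top8 base 672 [0.451 0.303 0.006] [0.748 0.51  0.016] [array([599.5, 406.6]), array([297.6, 207.5]), np.float64(0.0)]
side8 base 136 [0.528 0.332 0.006] [0.64  0.443 0.013] [array([584.4, 387.5]), array([95.4, 99.4]), np.float64(76.3)]
knobbar 697 rect [array([-30.1, -95.8]), array([42. , 14.6]), np.float64(2.3)] pca -3.134 z 0.0935
pointer white 68 rect [array([ -1.6, -96.7]), array([11.7, 22.5]), np.float64(12.1)] pca 1.698 z 0.0746
lock 300 rect [array([ 29.6, -96.4]), array([13.8, 26. ]), np.float64(0.2)] pca 1.546 z 0.0948
plug 773 rect [array([0. , 3.5]), array([34.4, 34.6]), np.float64(48.0)] pca 1.936 z 0.0839
cap 0
deck ((551.7180786132812, -155.29444885253906), (174.01893615722656, 291.13873291015625), 10.51571273803711)
```

View pics/cam.png

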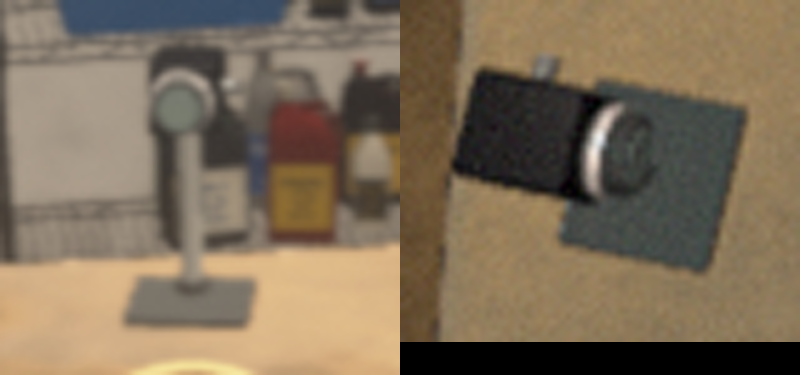

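View pics/side8.png

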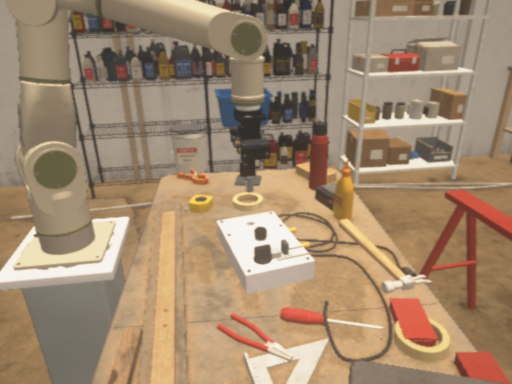

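The side view shows the cartridge hanging clear in the gripper at (248,182), with the knob, lock and plug in place. In the camera crop, the lens glass is at about (178,110), which is pixel (246,142) in the side view.

```bash
python3 - <<'E'
from h import *
P=np.load("side0.npz")["P"]; q=P[138:147,241:251].reshape(-1,3); q=q[q[:,1]<.37]; print("lens pts",len(q),np.median(q,0),np.std(q,0))
n=np.linalg.svd(q-q.mean(0))[2][2]; print("normal",n, np.arctan2(n[0],n[1]))
yaw=-.23; d=np.array([np.sin(yaw),-np.cos(yaw),0])
for o in ([.5846,.387,.18],): lens=np.array(o)+.048*d; print("lens",lens)
lens=np.array([(lens[0]+np.median(q,0)[0])/2,(lens[1]+np.median(q,0)[1])/2,.18]); V=lens+.16*d; print("view",V)
ca=yaw-np.pi/2           # cartridge x heading
x=np.array([np.cos(ca),np.sin(ca),0]); org=V+.011*x   # window at -11 along x
a=ca+np.pi/2; t=np.r_[org[:2],.212]
print("tcp",t,"closing",a); print(row(t,a)); print(row([.50,.06,.235],.8))
# roll
T=np.load("top8.npz"); I=T["I"].astype(int)
E
```

```text
lens pts 87 [0.57421872 0.34438873 0.17830032] [0.01036194 0.00651677 0.0105125 ]
normal [-0.33702545 -0.89781905 -0.28343394] -2.782486795059085
lens [0.57365708 0.34026401 0.18      ]
view [0.5374615  0.18653975 0.18      ]
tcp [0.53495374 0.17582942 0.212     ] closing -0.22999999999999998
[-0.001, -0.001, 1.88, -16.7, 234.0, -1.5]
[-0.001, -0.002, 0.85, 27.4, 121.3, -24.4]
```

Call:
{"api": "apply_moves", "payload": {
  "steps": [
    [0, 0, 0.1, -1, 12, -1, -1],
    [0, 0, 0.2, -2, 24, -1, -1],
    [0, 0, 0.3, -3, 36, -1, -1],
    [0, 0, 0.4, -3, 50, -1, -1],
    [0, 0, 0.5, -4, 62, -1, -1],
    [0, 0, 0.6, -5, 75, -1, -1],
    [0, 0, 0.7, -6, 87, -1, -1],
    [0, 0, 0.8, -7, 100, -1, -1],
    [0, 0, 0.9, -8, 112, -1, -1],
    [0, 0, 1.0, -9, 125, -1, -1],
    [0, 0, 1.1, -10, 137, -1, -1],
    [0, 0, 1.2, -11, 150, -1, -1],
    [0, 0, 1.3, -12, 162, -1, -1],
    [0, 0, 1.4, -13, 175, -1, -1],
    [0, 0, 1.5, -14, 187, -1, -1],
    [0, 0, 1.6, -14, 200, -1, -1],
    [0, 0, 1.7, -15, 212, -1, -1],
    [0, 0, 1.8, -16, 225, -1, -1],
    [0, 0, 1.88, -17, 234, -1, -1],
    [0, 0, 1.88, -17, 234, -1, -1]
  ]
}}

```text
time: 14.42
ee_pos: [0.535, 0.178, 0.2112]
eef_rot: [0.784, 0.621, -0.001, -0.0]
ft_force: [-0.1, 1.4, -1.8]
width: 0.0216
grip_force: 30.0
```

Call:
{"api": "apply_moves", "payload": {
  "steps": [
    [0, 0, 0, 0, 0, 0, -1],
    [0, 0, 0, 0, 0, 0, -1],
    [0, 0, 0, 0, 0, 0, -1],
    [0, 0, 0, 0, 0, 0, -1]
  ]
}}

```text
time: 14.75
ee_pos: [0.536, 0.1749, 0.2125]
eef_rot: [0.784, 0.621, -0.0, -0.0]
ft_force: [0.2, 0.1, -1.8]
width: 0.0215
grip_force: 30.0
```

```bash
python3 - <<'E'
from h import *
s=r.read_state(); print(s["time"],s["ee_pos"],s["grip_force"],s["width"],row([.535,.1758,.212],-.23))
for n in("side","top","wrist"): c=r.camera(n); save(n,c,n+"9")
P=np.load("side9.npz")["P"];x,y,z=np.moveaxis(P,-1,0)
m=(z>.14)&(z<.195)&(y>.1)&(y<.25)&(x>.45)&(x<.62); q=P[m]; print(len(q),q.min(0) if len(q) else'',np.median(q,0) if len(q) else '',q.max(0) if len(q) else '')
a=cv2.imread("pics/side9.png")[90:220,170:330];cv2.imwrite("pics/side9c.png",cv2.resize(a,None,fx=4,fy=4,interpolation=2))
E
python3 m1.py top9
```

```text
14.75 [0.53598502 0.17490018 0.212474  ] 30.00000961124897 0.0215322967344522 [-0.0, -0.0, 0.0, 0.7, -1.2, 0.5]
60 [0.52635323 0.16142424 0.15918512] [0.53607122 0.16633994 0.1779015 ] [0.54442116 0.17405232 0.19381494]
knobbar 63 rect [array([-30.9, -92.1]), array([41.1, 14.1]), np.float64(2.5)] pca -3.125 z 0.0925
pointer white 16 rect [array([  -9.2, -102. ]), array([40.7, 16.4]), np.float64(59.2)] pca 1.006 z 0.0737
lock 31 rect [array([ 29.2, -93.3]), array([13.5, 23.8]), np.float64(1.6)] pca 1.594 z 0.0932
plug 86 rect [array([-0.8,  7.2]), array([32.6, 30. ]), np.float64(48.6)] pca 0.927 z 0.0826
cap 0
deck ((553.8576049804688, -150.7944793701172), (179.9614715576172, 290.4657287597656), 10.776968002319336)
```

View pics/side9c.png

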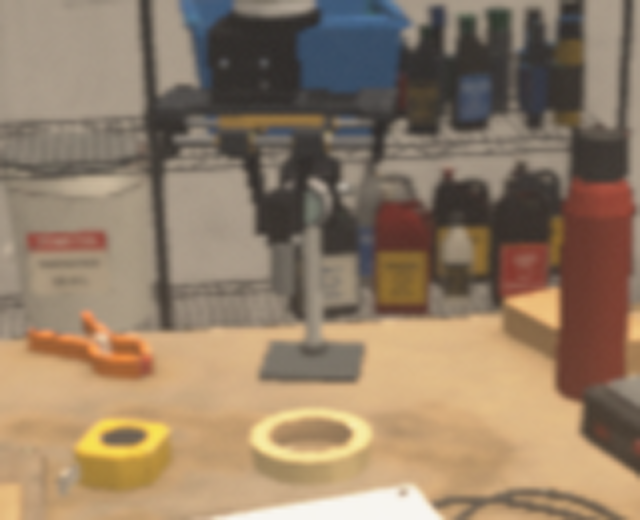

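The cartridge hangs upright at about (283,265) in the crop, with nothing else carrying it. Its depth points match the intended position: stem bottom about 0.158 m and axis about (0.535, 0.175).

```bash
python3 -c "
from bench import r
print(r.close_job())"
```

```text
the job is handed in; nothing more can be done
None
```

The job is handed in, but the interface did not report a verdict: the knob is on the mark, the lock is fully home, and the cartridge is held upright within a few millimetres of my estimate of the point 16 cm before the lens, turned so its window faces the lens by the measured angles.

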